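Close and clamp the sink strainer trap

TASK

The strainer trap from under the sink has been cleaned. Shut its lid, flip the latch's wire loop over the keeper on the lid's edge, then press the lever all the way down flat against the box so that the lid is pulled tight on its gasket; leave the parts and tools lying around where they are.

Things in the scene. Friction and masses are not known exactly. Their poses are not given: they have to be found in the camera images.
- trap: strainer trap: grey plastic box 180 (x) x 260 (y) mm, rim 170 mm high, fixed, in a white tray (reaching 95 mm out from the latch face, 14 mm rim). Origin on the table under the box's centre. x: level, from the latch face (at x = -90 mm) to the lid's hinge side; y: along the latch face; z up. Latch at y = 0. A pipe stub with nut, 68 mm across, sticks 60 mm out of each end
- lid_hinge (a point): middle of the lid's hinge line, fixed on the box, 174 mm above the table, 188 mm inward from the latch face; the line runs along the box's y
- lid (a joint): angle of the lid (rad): 0 = pulled down tight; about 0.01 to 0.03 = shut but loose on its springy gasket; grows as it opens. Stiff hinge, stays where left; shutting takes 1 to 6 N at the front edge. Plate 284 mm wide, 10 mm thick, front edge 200 mm from the hinge line (12 mm past the latch face); a 4 mm raised panel covers its middle from 22 to 118 mm from the hinge
- lid_press (a point): spot on the lid's top face 155 mm from the hinge line, in line with the latch, good for pushing it shut; moves with the lid. The top face stands 7 mm off the hinge line
- keeper (a point): seat in the keeper, moves with the lid: steel hook 30 mm wide (y) on the middle of the lid's front edge, an upward-open trough 13 mm wide between the lid's edge and an outer lip 3 mm thick whose top is 4 mm above this point. The loop's bar lies here (centre) when hooked. With the lid shut: box axes, 18.5 mm out from the latch face, 174 mm above the table; the lid's top is 7 mm higher
- lever (a joint): angle of the latch lever (rad): 0 = fully down, hanging flat along the latch face; grows as it swings out and up; 1.57 = level, straight out from the face; to 2.4. Stays where left; pressing its end takes 2 to 3 N free, about 5 N while drawing the lid tight; it goes over centre just before 0
- lever_pivot (a point): middle of the lever's pivot pin, fixed on the box: 20 mm out from the latch face, 120 mm above the table, the pin along the box's y
- lever_press (a point): where to press the lever: on the outer face of its steel plate (40 mm wide along y, 4 mm thick; ends 62 mm from the pivot in a 16 mm lip turned outwards), 48 mm from the pivot along the lever; the outer face (outside when down, upper when level) stands 12 mm off the pivot; moves with the lever
- bail (a joint): angle of the wire loop relative to the lever (rad): about 0 when all is closed; grows as the loop swings out, away from the lid, to a stop at 2.7, where it leans out some 25 degrees above the lever. It swings freely and falls by its weight: pushed in past upright it drops onto the lid behind the keeper's lip
- bail_pins (a point): middle of the pins on which the wire loop swings, carried by the lever, 25 mm from the lever's pivot
- bail_bar (a point): middle of the wire loop's cross bar (6 mm round steel, 52 mm long, along the box's y), 79 mm from its pins; two side wires join its ends to the pins
- union_nut: loose grey plastic ring nut, 62 mm across, 24 mm high, in the tray beside the latch; leave alone; origin at its underside
- brass_elbow: loose brass elbow fitting, arms 34 mm, 28 mm high, in the tray on the other side of the latch; leave alone; origin at its underside
- pvc_tee: loose grey pipe tee on the table, 110 x 80 mm, 50 mm high; leave alone; origin at its underside
- wrench: loose steel wrench on the table, 200 mm long; leave alone; origin at its underside
- brush: loose flat brush with a wooden handle on the table; leave alone; origin at its underside
- paste_jar: loose white jar, 72 mm across, 85 mm high; leave alone; origin at its underside
- cleaner: loose bottle with a black cap, 68 mm across, 200 mm high; leave alone; origin at its underside

How it is judged:
On the way, in this order (a step that is already met when the one before it is completed fails the run):
1. the lid is shut, lying on its gasket (value of joint lid below 0.045 rad), for 0.2 s.
2. with the lid shut, the wire loop is over the keeper: its bar is on the lid's side of the keeper's lip (x of bail_bar in the frame of keeper above -0.003 m and z of bail_bar in the frame of keeper above -0.003 m and distance between bail_bar and keeper below 0.07 m and value of joint lid below 0.045 rad), for 0.2 s.
At the end, for the whole second after the job is handed in: The lid is pulled tight (joint below 0.009 rad, under 2 mm at its front edge), the wire loop's bar lies in the keeper (within 5 mm of its seat), and the lever is flat down (below 0.08 rad) and at rest; the latch holds all this by itself (value of joint lid below 0.009 rad and value of joint lever below 0.08 rad and distance between bail_bar and keeper below 0.005 m and velocity of joint lever between -0.05 and 0.05 rad/s); the robot touches nothing.
It fails at once if a part or tool lying around is moved more than 25 mm (distance of any of union_nut, brass_elbow, pvc_tee, wrench, brush, paste_jar, cleaner from where it was at the start of the episode above 0.025 m).
It also fails if it takes over 48 s, if anything falls off the work surface, if the arm or the gripper's body presses on something with over 40 N, if the wrist force passes 120 N, or if a joint passes its speed limit or range.

ROBOT

A 6-joint arm with a two-finger parallel gripper is mounted at the origin on the work surface. World frame = base frame: x ahead of the robot, y to its left, z up, the work surface at z = 0. Lengths are in m, angles in rad, forces in N, time in s.
With the tool pointing down it reaches from about 0.375 to 0.975 m from the base axis. Payload 3.8 kg.
Tool frame: the origin (TCP) lies at the very end of the fingers, on their centre line; the grasp point (between the pads) lies 19 mm behind it; z points along the fingers, x is the direction in which the jaws open and shut, and the axes are right-handed (so a half turn about z gives the same grasp; the last joint's range is limited). The gripper opens to 85 mm and grips with 20 to 120 N. Pads are 22 mm wide; open, the fingers measure 114 mm over their backs; the gripper's body (76 mm by 85 mm) begins 54 mm behind the grasp point. The pads swing forward as they close: fully open they stand 13 mm farther back than shut.
Start: joints at [-1.172, 0.264, 1.604, -0, 1.274, -0.037], TCP at [0.285, -0.612, 0.231] pointing down, gripper open.
Joint ranges: [-2.63, 2.63], [-0.94, 2.18], [0.31, 2.57], [-1.31, 4.45], [0, 2.66], [-2.55, 2.55]. Speed limits (rad/s): [2.57, 2.57, 3.14, 3.14, 3.14, 3.14].

INTERFACE

Orientations are given as a rotation vector (axis times angle).
In Python, from bench import ctrl gives the robot as it stands.
- The arm moves only by the tool jog_arm, never from a script. Its argument "targets" is a list of rows, each an object with "gripper": the closure, from 0 (fully open) to 1 (shut); "travel": the shift along the tool's x, y, z in mm, a list of three; "twist": the turn, a rotation vector about the tool's x, y, z in rad, a list of three. In form: [{"gripper": gripper, "travel": [dx, dy, dz], "twist": [rx, ry, rz]}, ...]. A call has 1 to 20 rows; each row shifts and turns the commanded pose from where the row before left it, along the tool's axes as they then stand; what a row does not reach is not made up. A row lasts 1/8 s, in which the tool goes at most 62.5 mm and 10.7 degrees, less where a joint would pass 70% of its speed; a pose out of reach is approached as far as the arm can. A call is refused whole if a number of a shift passes 62.5 or a number of a turn 0.188, either way. A call with a gripper value outside its range is refused whole. The fingers move at their own pace and stop on an object; "newtons" is the grip in N (left out, the last holds). Time passes only in rows, so rows that do not move let the fingers close. It gives the time, the measured TCP pose, the force and the opening at its end, in the units of the state.
- ctrl.get_state(): the state, without advancing time (a new reading comes with each control period).
- ctrl.capture(name): name is "side" or "top" or "wrist"; returns the picture (420x560x3 uint8, red, green, blue); there is no depth.
- ctrl.get_calibration(name): a dict with "fx", "fy", "cx", "cy" (pixels), "dist_coeffs" ([k1, k2, p1, p2, k3] as OpenCV has them; the pictures are not rectified), "cam_to_world" (4x4, takes a point from camera to world coordinates). Camera axes: x right, y down, z forward; pixel columns grow to the right and rows downward; lengths in m; the calibration is good to about 2 mm. A picture is of the moment at which its call begins: read the wrist's pose just before it. get_calibration takes no time and is no camera call; for the wrist camera it gives the pose at the moment of the call.
- ctrl.hand_in(): hands the job in, once; it reports no verdict.
The state is a dict: "time_s": time; "qpos": joint angles; "dq": joint speeds; "joint_torque": joint torques, N m; "position": TCP position; "ee_rot": TCP orientation; "contact_force": force on the tool from outside, world axes, zero at the start; "wrist_torque": the same for the moment, N m; "finger_gap": opening from 0.0 (shut) to 1.0 (fully open).
Only numpy, scipy, OpenCV 4.12 (cv2) and the standard library are available. Lean on these libraries where they do the work, as an engineer would, in place of code of your own. Each camera call takes 0.05 s, during which the arm holds its last target.

## Working session

There is one attempt and no reset: what is moved stays moved. The work goes in short steps, Python scripts to look and compute and a tool call to move; the robot and the scene stay as the last step left them, time stands still between calls to the robot, and variables do not carry over. Pictures are saved under pics/ and viewed, and the job is handed in when it is done.

Besides the shell and the picture viewer there is one more tool, called after "Request:" as name([rows], argument=value, ...), one row to a line, values as JSON. jog_arm: Moves the arm, as the interface text tells. Its arguments: {"type":"object","properties":{"targets":{"type":"array","items":{"type":"object","properties":{"gripper":{"type":"number"},"travel":{"type":"array","items":{"type":"number"}},"twist":{"type":"array","items":{"type":"number"}}}}},"newtons":{"type":"number"}},"required":["targets"]}

```bash
ls; mkdir -p pics; python3 - <<'E'
from bench import ctrl
import cv2
print(ctrl.get_state())
for n in ["side","top","wrist"]:
    im=ctrl.capture(n); cv2.imwrite(f"pics/a_{n}.png",im[:,:,::-1]); print(n,ctrl.get_calibration(n))
E
```

```text
pics
{'time_s': 0.0, 'qpos': array([-1.17190389e+00,  2.64758716e-01,  1.60537733e+00,  1.85927590e-06,
        1.27369436e+00, -3.68995871e-02]), 'dq': array([ 0.00145142, -0.0007231 , -0.00015664,  0.0007171 , -0.00057498,
       -0.00010692]), 'joint_torque': array([-4.65428857e-04, -5.15112090e+01, -3.67316508e+01, -4.46047602e-05,
        1.30281344e-02, -1.15416447e-05]), 'position': array([ 0.28465187, -0.61123834,  0.22995648]), 'ee_rot': array([-2.64806114,  1.68800789,  0.00288959]), 'contact_force': array([ 0.01667504, -0.31713019, -0.38946854]), 'wrist_torque': array([-0.05501228, -0.01551953, -0.0424543 ]), 'finger_gap': 0.9990528213347997}
side {'fx': 418.4141832338282, 'fy': 418.4141832338282, 'cx': 289.7225388549072, 'cy': 208.85173620391745, 'dist_coeffs': array([-0.00635932,  0.        ,  0.        ,  0.        ,  0.        ]), 'cam_to_world': array([[-0.35363372,  0.88854405, -0.29228868,  0.97087604],
       [ 0.93537732,  0.33474389, -0.11408676,  0.17935607],
       [-0.00352926, -0.31374512, -0.94950068,  1.43980847],
       [ 0.        ,  0.        ,  0.      
[... 236 characters left out ...]
[[ 0.025324  , -0.98501183,  0.17061765,  0.37594892],
       [-0.99924127, -0.01988966,  0.0334856 , -0.00126678],
       [-0.02959018, -0.17133619, -0.98476816,  1.21330249],
       [ 0.        ,  0.        ,  0.        ,  1.        ]])}
wrist {'fx': 292.26561140783275, 'fy': 292.26561140783275, 'cx': 282.8907053667118, 'cy': 207.92909988781005, 'dist_coeffs': array([-0.03144591,  0.        ,  0.        ,  0.        ,  0.        ]), 'cam_to_world': array([[ 0.42185297, -0.86652249, -0.26679363,  0.3528754 ],
       [-0.90666363, -0.4035212 , -0.12301097, -0.5795981 ],
       [-0.00106511,  0.29378463, -0.95587105,  0.37272646],
       [ 0.        ,  0.        ,  0.        ,  1.        ]])}
```

View pics/a_side.png

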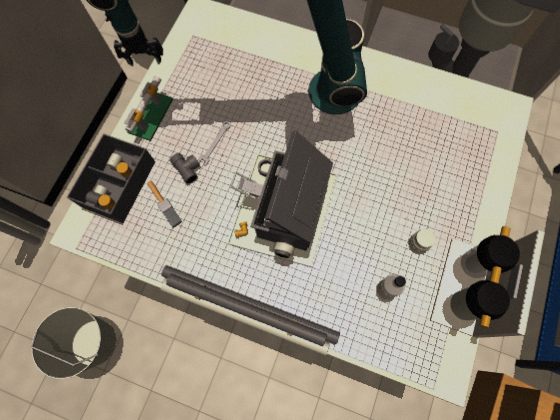

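View pics/a_top.png

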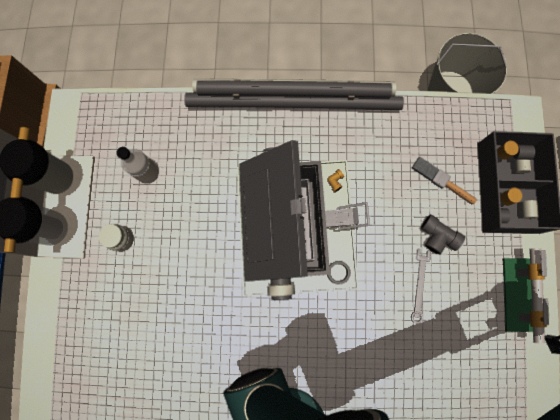

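View pics/a_wrist.png

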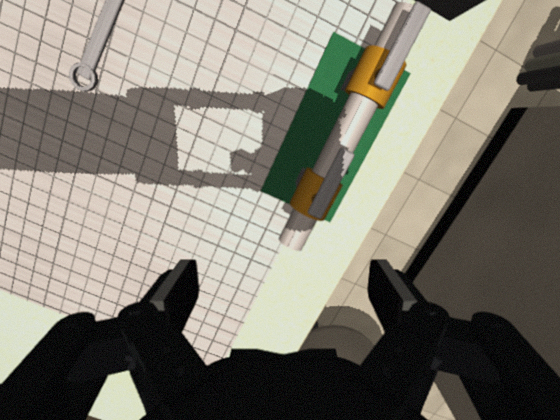

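```bash
python3 - <<'E'
import cv2
a=cv2.imread("pics/a_top.png")[120:310,225:395]; cv2.imwrite("pics/b_top.png",cv2.resize(a,None,fx=4,fy=3.15*4/3.15*0.78,interpolation=2)[:600] if 0 else cv2.resize(a,None,fx=3.1,fy=3.1,interpolation=2))
a=cv2.imread("pics/a_side.png")[120:270,200:350]; cv2.imwrite("pics/b_side.png",cv2.resize(a,None,fx=4,fy=4,interpolation=2))
E
```

```text
(no output)
```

View pics/b_top.png

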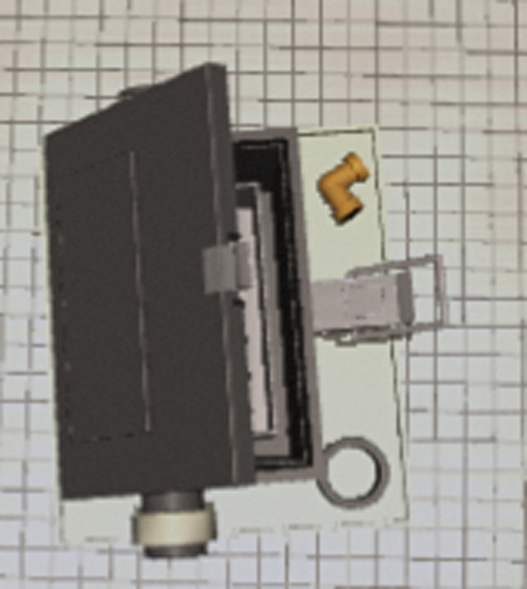

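View pics/b_side.png

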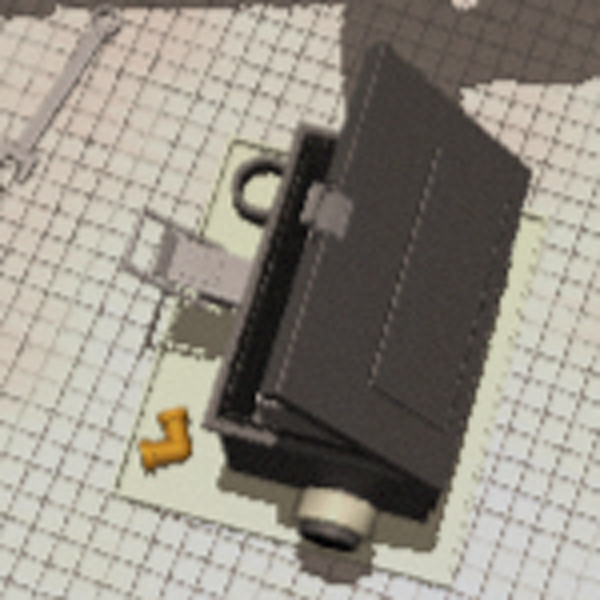

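```bash
cat > h.py <<'E'
import numpy as np, cv2
from bench import ctrl
def ray(n,uv,c=None):
    c=c or ctrl.get_calibration(n)
    K=np.array([[c['fx'],0,c['cx']],[0,c['fy'],c['cy']],[0,0,1.]])
    p=cv2.undistortPoints(np.array([[uv]],float),K,np.array(c['dist_coeffs']))[0,0]
    T=c['cam_to_world']; return T[:3,3],T[:3,:3]@np.array([p[0],p[1],1])
def onz(n,uv,z,c=None):
    o,d=ray(n,uv,c); return o+d*(z-o[2])/d[2]
def tri(obs):
    A=np.zeros((3,3));b=np.zeros(3)
    R=[]
    for o,d in obs:
        d=d/np.linalg.norm(d);P=np.eye(3)-np.outer(d,d);A+=P;b+=P@o
    x=np.linalg.solve(A,b)
    return x,[np.linalg.norm((np.eye(3)-np.outer(d,d)/(d@d))@(x-o)) for o,d in obs]
def proj(n,X,c=None):
    c=c or ctrl.get_calibration(n)
    K=np.array([[c['fx'],0,c['cx']],[0,c['fy'],c['cy']],[0,0,1.]])
    W=np.linalg.inv(c['cam_to_world'])
    return cv2.projectPoints(np.atleast_2d(np.array(X,float)),cv2.Rodrigues(W[:3,:3])[0],W[:3,3],K,np.array(c['dist_coeffs']))[0][:,0]
T=lambda x,y:(225+x/3.1,120+y/3.1)
S=lambda x,y:(200+x/4,120+y/4)
E
python3 - <<'E'
from h import *
np.set_printoptions(precision=4,suppress=True)
print("rim top",onz("top",T(298,127),.17),onz("top",T(322,470),.17))
print("rim side",onz("side",S(300,125),.17),onz("side",S(205,425),.17))
print("tray top",onz("top",T(378,127),.014),onz("top",T(407,522),.014),onz("top",T(62,541),.014))
print("tray side",onz("side",S(235,140),.014),onz("side",S(118,492),.014),onz("side",S(455,583),.014),)
for nm,t,s in [("bar far",(440,256),(145,208)),("bar near",(446,325),(127,264)),("keeper mid",(226,268),(318,210)),("lidcorner far x",(205,65),(265,397)),("lidcornerrobot",(250,483),(383,43)),("lever tip far",(402,273),(0,0))]:
    if s!=(0,0): print(nm,tri([ray("top",T(*t)),ray("side",S(*s))]))
E
```

```text
rim top [ 0.6765 -0.0736  0.17  ] [ 0.4091 -0.0939  0.17  ]
rim side [ 0.4073 -0.0912  0.17  ] [ 0.6768 -0.0663  0.17  ]
tray top [ 0.7229 -0.1569  0.014 ] [ 0.3708 -0.1816  0.014 ] [0.3475 0.1162 0.014 ]
tray side [ 0.374  -0.1759  0.014 ] [ 0.7239 -0.1446  0.014 ] [0.6954 0.158  0.014 ]
bar far (array([ 0.5562, -0.1623,  0.2634]), [np.float64(0.005607823936218983), np.float64(0.005607823936219031)])
bar near (array([ 0.5375, -0.2092,  0.0561]), [np.float64(0.00042759282319822727), np.float64(0.0004275928231982183)])
keeper mid (array([ 0.5351, -0.0185,  0.3276]), [np.float64(0.0024886855567859073), np.float64(0.0024886855567858596)])
lidcorner far x (array([ 0.6771, -0.0027,  0.3196]), [np.float64(0.0032047566856369977), np.float64(0.0032047566856368863)])
lidcornerrobot (array([ 0.3935, -0.0291,  0.3272]), [np.float64(0.004939666455010405), np.float64(0.00493966645501042)])
```

```bash
python3 - <<'E'
from h import *
from scipy.spatial.transform import Rotation as R
np.set_printoptions(precision=3,suppress=True)
s=ctrl.get_state();Rt=R.from_rotvec(s['ee_rot']).as_matrix();print(Rt)
c=ctrl.get_calibration("wrist")['cam_to_world']
print("cam in tool",Rt.T@(c[:3,3]-s['position']));print(Rt.T@c[:3,:3])
E
```

```text
[[ 0.422 -0.907 -0.001]
 [-0.907 -0.422  0.002]
 [-0.002 -0.    -1.   ]]
cam in tool [-0.    -0.075 -0.142]
[[ 1.    -0.     0.001]
 [ 0.     0.956  0.294]
 [-0.001 -0.294  0.956]]
```

```bash
cat >> h.py <<'E'
from scipy.spatial.transform import Rotation as R
np.set_printoptions(precision=4,suppress=True)
YAW=1.652
def boxR(): 
    return np.array([[np.cos(YAW),-np.sin(YAW),0],[np.sin(YAW),np.cos(YAW),0],[0,0,1]])
def toolR(tilt):
    "tilt rad: 0=down, pi/2=pointing along +x_box; tool x = -y_box"
    B=boxR(); z=B@np.array([np.sin(tilt),0,-np.cos(tilt)]); x=-B[:,1]; return np.column_stack([x,np.cross(z,x),z])
def cur():
    s=ctrl.get_state(); return s,s['position'],R.from_rotvec(s['ee_rot']).as_matrix()
def plan(p=None,Rg=None):
    s,p0,R0=cur(); print("t",s['time_s'],"pos",p0,"F",s['contact_force'],"gap",s['finger_gap'])
    if p is not None: 
        d=R0.T@(np.array(p)-p0)*1000; print("travel mm now-frame",d,"n",np.linalg.norm(d)/60)
        if Rg is not None: print("travel in goal frame",Rg.T@(np.array(p)-p0)*1000)
    if Rg is not None:
        w=R.from_matrix(R0.T@Rg).as_rotvec(); print("twist",w,"n",np.linalg.norm(w)/.18)
E
python3 -c "
from h import *
plan([.55,-.30,.24],toolR(.8))"
```

```text
t 0.15 pos [ 0.2847 -0.6114  0.2302] F [0.3379 0.6855 0.1231] gap 0.9976373088257691
travel mm now-frame [-170.3236 -371.9542   -9.4487] n 6.820095642132549
travel in goal frame [ 289.6879 -208.2485  200.4066]
twist [ 0.6958 -0.4837 -1.1479] n 7.9266541124132415
```

Request:
jog_arm([
  {"gripper": 1,"travel": [-21.3,-46.5,-1.2]},
  {"gripper": 1,"travel": [-21.3,-46.5,-1.2]},
  {"gripper": 1,"travel": [-21.3,-46.5,-1.2]},
  {"gripper": 1,"travel": [-21.3,-46.5,-1.2]},
  {"gripper": 1,"travel": [-21.3,-46.5,-1.2]},
  {"gripper": 1,"travel": [-21.3,-46.5,-1.2]},
  {"gripper": 1,"travel": [-21.3,-46.5,-1.2]},
  {"gripper": 1,"travel": [-21.3,-46.5,-1.2]},
  {"gripper": 1,"twist": [0.087,-0.0605,-0.1435]},
  {"gripper": 1,"twist": [0.087,-0.0605,-0.1435]},
  {"gripper": 1,"twist": [0.087,-0.0605,-0.1435]},
  {"gripper": 1,"twist": [0.087,-0.0605,-0.1435]},
  {"gripper": 1,"twist": [0.087,-0.0605,-0.1435]},
  {"gripper": 1,"twist": [0.087,-0.0605,-0.1435]},
  {"gripper": 1,"twist": [0.087,-0.0605,-0.1435]},
  {"gripper": 1,"twist": [0.087,-0.0605,-0.1435]},
])

```text
validation failed for argument at $.ta...
```

```bash
python3 - <<'E'
from h import *
plan([.55,-.30,.24],toolR(.8))
import pickle
c=ctrl.get_calibration("wrist");pickle.dump(c,open("w1.pkl","wb"))
cv2.imwrite("pics/c_w.png",ctrl.capture("wrist")[:,:,::-1])
E
```

```text
t 0.15 pos [ 0.2847 -0.6114  0.2302] F [0.3379 0.6855 0.1231] gap 0.9976373088257691
travel mm now-frame [-170.3236 -371.9542   -9.4487] n 6.820095642132549
travel in goal frame [ 289.6879 -208.2485  200.4066]
twist [ 0.6958 -0.4837 -1.1479] n 7.9266541124132415
```

View pics/c_w.png

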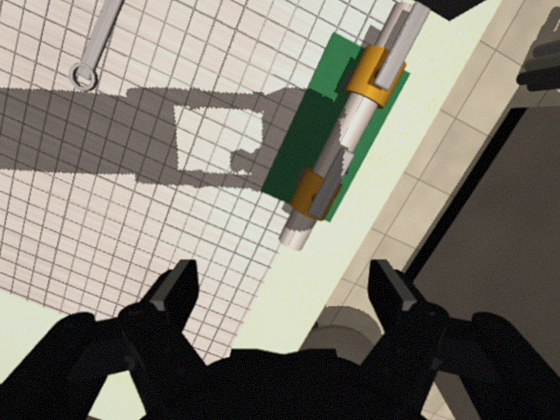

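The call was refused because each row needs every field; nothing moved. The picture is the start view, with no trap visible.

Request:
jog_arm([
  {"gripper": 1,"travel": [-21.3,-46.5,-1.2],"twist": [0,0,0]},
  {"gripper": 1,"travel": [-21.3,-46.5,-1.2],"twist": [0,0,0]},
  {"gripper": 1,"travel": [-21.3,-46.5,-1.2],"twist": [0,0,0]},
  {"gripper": 1,"travel": [-21.3,-46.5,-1.2],"twist": [0,0,0]},
  {"gripper": 1,"travel": [-21.3,-46.5,-1.2],"twist": [0,0,0]},
  {"gripper": 1,"travel": [-21.3,-46.5,-1.2],"twist": [0,0,0]},
  {"gripper": 1,"travel": [-21.3,-46.5,-1.2],"twist": [0,0,0]},
  {"gripper": 1,"travel": [-21.3,-46.5,-1.2],"twist": [0,0,0]},
  {"gripper": 1,"travel": [0,0,0],"twist": [0.087,-0.0605,-0.1435]},
  {"gripper": 1,"travel": [0,0,0],"twist": [0.087,-0.0605,-0.1435]},
  {"gripper": 1,"travel": [0,0,0],"twist": [0.087,-0.0605,-0.1435]},
  {"gripper": 1,"travel": [0,0,0],"twist": [0.087,-0.0605,-0.1435]},
  {"gripper": 1,"travel": [0,0,0],"twist": [0.087,-0.0605,-0.1435]},
  {"gripper": 1,"travel": [0,0,0],"twist": [0.087,-0.0605,-0.1435]},
  {"gripper": 1,"travel": [0,0,0],"twist": [0.087,-0.0605,-0.1435]},
  {"gripper": 1,"travel": [0,0,0],"twist": [0.087,-0.0605,-0.1435]},
])

```text
time_s: 2.2
position: [0.5499, -0.301, 0.2407]
ee_rot: [-2.338, -0.101, 0.039]
contact_force: [0.1, 0.1, -0.4]
finger_gap: -0.0
```

```bash
python3 - <<'E'
from h import *
plan([.55,-.30,.24],toolR(.8))
import pickle
c=ctrl.get_calibration("wrist");pickle.dump(c,open("w1.pkl","wb"))
cv2.imwrite("pics/d_w.png",ctrl.capture("wrist")[:,:,::-1])
E
```

```text
t 2.2 pos [ 0.5499 -0.301   0.2407] F [ 0.149   0.1185 -0.366 ] gap -6.731095857571874e-05
travel mm now-frame [ 0.1791 -0.1872  1.154 ] n 0.01971207872136084
travel in goal frame [ 0.1772 -0.1897  1.1539]
twist [-0.0015  0.0009  0.0044] n 0.02629346060466759
```

View pics/d_w.png

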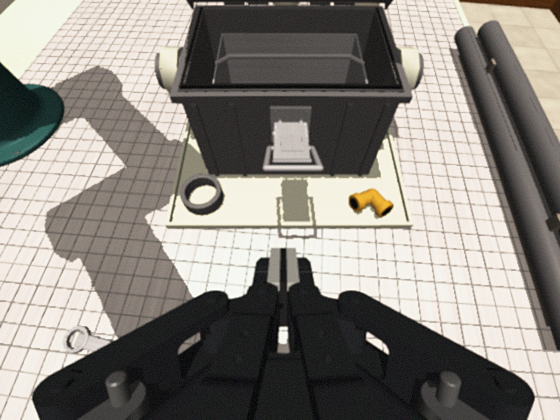

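```bash
python3 - <<'E'
import cv2
a=cv2.imread("pics/d_w.png")[80:240,150:430]; cv2.imwrite("pics/e.png",cv2.resize(a[:,:],None,fx=2.8,fy=2.8,interpolation=2))
a=cv2.imread("pics/d_w.png")[85:185,243:343]; cv2.imwrite("pics/e2.png",cv2.resize(a[:,:],None,fx=6,fy=6,interpolation=2))
E
```

```text
(no output)
```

View pics/e.png

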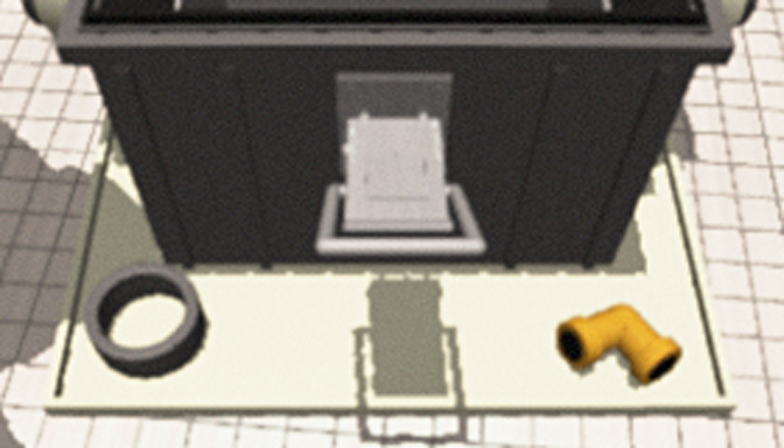

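View pics/e2.png

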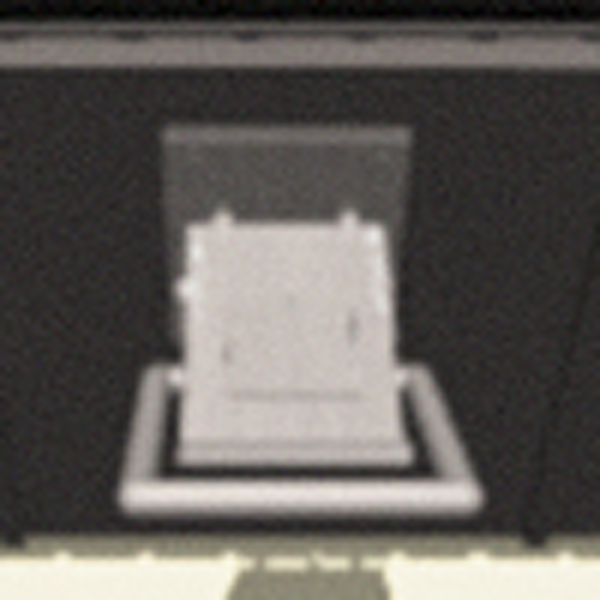

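```bash
cat > m.py <<'E'
from h import *
import pickle
c=pickle.load(open("w1.pkl","rb"))
w=lambda u,v,z:onz("wrist",(u,v),z,c)
a,b=w(166.1,225.4,.014),w(411.8,224.6,.014);print("tray",a,b,(a+b)/2,np.linalg.norm(b-a),np.arctan2((b-a)[1],(b-a)[0]))
ra,rb=w(170.7,96,.17),w(411.8,95,.17);print("rim",ra,rb,(ra+rb)/2,np.linalg.norm(rb-ra),np.arctan2((rb-ra)[1],(rb-ra)[0]))
f=w(150+165/2.8,80+265/2.8,.003);g=w(150+610/2.8,80+264/2.8,.003);print("base",f,g,(f+g)/2)
E
python3 m.py
```

```text
tray [ 0.3721 -0.1858  0.014 ] [ 0.7256 -0.1541  0.014 ] [ 0.5489 -0.17    0.014 ] 0.35492403712470455 0.08953459954961532
rim [ 0.4071 -0.0968  0.17  ] [ 0.6765 -0.0711  0.17  ] [ 0.5418 -0.0839  0.17  ] 0.27062117115212925 0.09522503718282864
base [ 0.4115 -0.0854  0.003 ] [ 0.67   -0.0622  0.003 ] [ 0.5407 -0.0738  0.003 ]
```

```bash
sed -i 's/^YAW=.*/YAW=1.660/' h.py; cat >> h.py <<'E'
F=np.array([.5407,-.075,0])
def W(out,y,z): # box-face coords in mm -> world
    return F+boxR()@(np.array([-out,y,z])/1000)
def B(p): # world->(out,y,z) mm
    q=boxR().T@(np.array(p)-F)*1000; return np.array([-q[0],q[1],q[2]])
u=lambda a:np.array([np.sin(a),-np.cos(a)])
def bar(a,b): return np.array([20,120])+25*u(a)+79*u(a+np.pi-b)
E
cat >m2.py <<'E'
from h import *
import pickle
c=pickle.load(open("w1.pkl","rb"))
for a in np.arange(1.2,2.45,.1):
    q=bar(a,2.7); P=proj("wrist",[W(q[0],0,q[1]),W(q[0],-26,q[1]),W(q[0],26,q[1])],c)
    o=np.array([20,120])+62*u(a)+12*np.array([np.cos(a),np.sin(a)])
    L=proj("wrist",[W(o[0],-20,o[1]),W(o[0],20,o[1])],c)
    t=proj("top",[W(q[0],0,q[1])])[0]; s=proj("side",[W(q[0],0,q[1])])[0]
    print(round(a,1),q,P.ravel(),"lip",L.ravel(),"top",t,"side",s)
print("bar top obs",T(443,290),"side",S(136,236),"wrist 293.4,168.3; 263-323")
E
python3 m2.py
```

```text
1.2 [122.1031 116.5293] [292.068  206.7607 316.0162 206.6993 268.0896 206.8227] lip [308.2146 180.1914 274.1574 180.259 ] top [368.2486 215.8969] side [231.2524 184.3586]
1.3 [121.9395 126.7399] [292.3593 201.926  316.9954 201.8666 267.6909 201.9881] lip [308.6732 177.7179 274.0244 177.7845] top [368.9057 215.2665] side [230.8867 183.2536]
1.4 [120.7573 136.8832] [292.645  195.9868 317.9626 195.9309 267.2928 196.0485] lip [309.1248 174.6763 273.8916 174.7415] top [369.1601 214.657 ] side [230.8074 182.2163]
1.5 [118.5685 146.8578] [292.9197 188.9479 318.9002 188.8967 266.9023 189.0087] lip [309.563  171.077  273.7605 171.1402] top [368.9981 214.0753] side [231.0214 181.2587]
1.6 [115.3947 156.5641] [293.1776 180.8448 319.789  180.7998 266.5271 180.9041] lip [309.981  166.9413 273.6332 167.0019] top [368.4099 213.5284] side [231.5326 180.3924]
1.7 [111.2678 165.905 ] [293.4125 171.7489 320.6084 171.7116 266.1754 171.806 ] lip [310.3721 162.3026 273.5116 162.3599] top [367.3903 213.0232] side [232.3417 179.6284]
1.8 [106.229  174.7872] [293.6182 161.7704 321.3371 161.7423 265.856  161.
[... 520 characters left out ...]
ip [311.5322 139.8227 273.123  139.8618] top [359.0827 211.5493] side [238.4484 177.7856]
2.2 [ 78.087  204.0416] [294.0392 116.5671 322.9693 116.5852 265.061  116.6059] lip [311.6917 133.6009 273.0595 133.6345] top [356.0225 211.3459] side [240.632  177.6653]
2.3 [ 69.4067 209.4207] [294.0259 105.0796 322.9908 105.1097 265.0127 105.114 ] lip [311.79   127.3226 273.0126 127.3506] top [352.621  211.2175] side [243.0406 177.6909]
2.4 [ 60.2327 213.9064] [293.963   94.0157 322.848   94.057  265.0301  94.0456] lip [311.8251 121.0895 272.9831 121.1117] top [348.9153 211.1668] side [245.6487 177.8638]
bar top obs (367.9032258064516, 213.5483870967742) side (234.0, 179.0) wrist 293.4,168.3; 263-323
```

```bash
python3 - <<'E'
from h import *
s,p,R0=cur(); b=B(p); print(b, B([.5351,-.0185,.3276]))
print("up 130:",R0.T@[0,0,130]); 
plan(None,toolR(0))
p1=p+[0,0,.13]
R1=toolR(0)
print("across in R1:",R1.T@(W(-101,0,371)-p1)*1000)
def C(th,r=150,off=0): return np.array([-188+r*np.cos(th)-(7+off)*np.sin(th)-11, 174+r*np.sin(th)+(7+off)*np.cos(th)])
for th in [.95,.85,.7,.55,.4,.25,.1,.02,-.02]: print(th,C(th))
E
```

```text
[226.0687  10.7912 237.4761] [-56.7742   0.5444 327.6   ]
up 130: [  0.2755 -93.8309 -89.976 ]
t 2.25 pos [ 0.5501 -0.3011  0.2375] F [ 1.0373  0.0256 -2.3218] gap 0.00015509458778512089
twist [-0.8064 -0.0024 -0.    ] n 4.479833174567575
across in R1: [  10.7912 -327.0687   -3.5239]
0.95 [-117.4414  300.0841]
0.85 [-105.2615  291.3119]
0.7 [-88.7832 275.9865]
0.55 [-74.7801 258.3708]
0.4 [-63.5668 238.8602]
0.25 [-55.395 217.893]
0.1 [-50.4482 195.94  ]
0.02 [-49.17   183.9984]
-0.02 [-48.89   177.9988]
```

Request:
jog_arm([
  {"gripper": 1,"travel": [0,-31.3,-30],"twist": [0,0,0]},
  {"gripper": 1,"travel": [0,-31.3,-30],"twist": [0,0,0]},
  {"gripper": 1,"travel": [0,-31.3,-30],"twist": [0,0,0]},
  {"gripper": 1,"travel": [0,0,0],"twist": [-0.161,0,0]},
  {"gripper": 1,"travel": [0,0,0],"twist": [-0.161,0,0]},
  {"gripper": 1,"travel": [0,0,0],"twist": [-0.161,0,0]},
  {"gripper": 1,"travel": [0,0,0],"twist": [-0.161,0,0]},
  {"gripper": 1,"travel": [0,0,0],"twist": [-0.161,0,0]},
  {"gripper": 1,"travel": [1.8,-57,0],"twist": [0,0,0]},
  {"gripper": 1,"travel": [1.8,-57,0],"twist": [0,0,0]},
  {"gripper": 1,"travel": [1.8,-57,0],"twist": [0,0,0]},
  {"gripper": 1,"travel": [1.8,-57,0],"twist": [0,0,0]},
  {"gripper": 1,"travel": [1.8,-57,0],"twist": [0,0,0]},
  {"gripper": 1,"travel": [1.8,-57,0],"twist": [0,0,0]},
  {"gripper": 1,"travel": [0,0,0],"twist": [0,0,0]},
])

```text
time_s: 4.12
position: [0.5323, 0.046, 0.3689]
ee_rot: [3.133, 0.134, 0.003]
contact_force: [0.6, -0.7, 0.3]
finger_gap: -0.001
```

```bash
python3 - <<'E'
from h import *
plan(W(-117,0,300),toolR(0)); print(B(cur()[1]),cur()[2])
cv2.imwrite("pics/f_s.png",cv2.resize(ctrl.capture("side")[80:280,150:400,::-1],None,fx=3,fy=3))
E
```

```text
t 4.125 pos [0.5323 0.046  0.3689] F [ 0.5562 -0.7325  0.2755] gap -0.0013834592669723078
travel mm now-frame [-2.5414  3.9437 68.9484] n 1.1517974190282425
travel in goal frame [-2.4386  4.3069 68.9304]
twist [ 0.0054 -0.0017 -0.0034] n 0.036673617383126855
[-121.3069   -2.4386  368.9304] [[ 0.9963  0.0857  0.0022]
 [ 0.0857 -0.9963 -0.0052]
 [ 0.0017  0.0054 -1.    ]]
```

View pics/f_s.png

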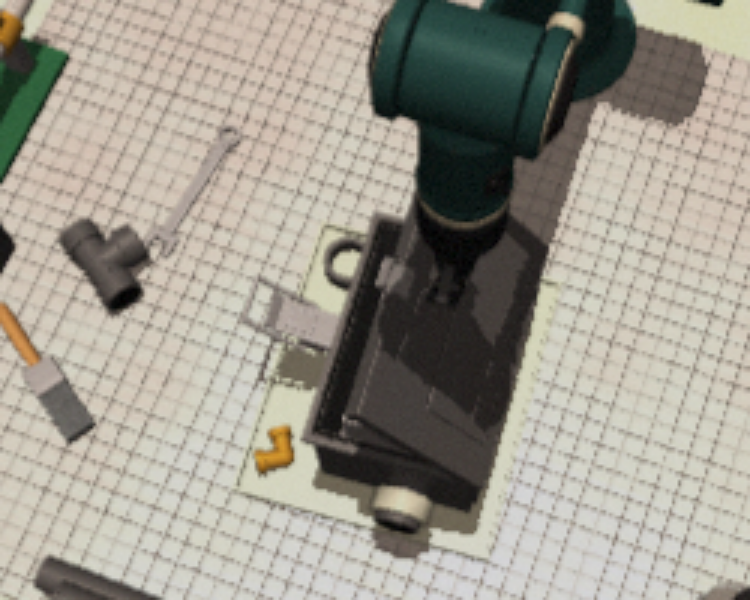

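Request:
jog_arm([
  {"gripper": 1,"travel": [1.2,2,34.5],"twist": [0,0,0]},
  {"gripper": 1,"travel": [1.2,2,34.5],"twist": [0,0,0]},
  {"gripper": 1,"travel": [0,12,9],"twist": [0,0,0]},
  {"gripper": 1,"travel": [0,8,7.6],"twist": [0,0,0]},
  {"gripper": 1,"travel": [0,8,7.6],"twist": [0,0,0]},
  {"gripper": 1,"travel": [0,7,8.8],"twist": [0,0,0]},
  {"gripper": 1,"travel": [0,7,8.8],"twist": [0,0,0]},
  {"gripper": 1,"travel": [0,5.6,9.8],"twist": [0,0,0]},
  {"gripper": 1,"travel": [0,5.6,9.8],"twist": [0,0,0]},
  {"gripper": 1,"travel": [0,4.1,10.5],"twist": [0,0,0]},
  {"gripper": 1,"travel": [0,4.1,10.5],"twist": [0,0,0]},
  {"gripper": 1,"travel": [0,2.5,11],"twist": [0,0,0]},
  {"gripper": 1,"travel": [0,2.5,11],"twist": [0,0,0]},
  {"gripper": 1,"travel": [0,0,0],"twist": [0,0,0]},
])

```text
time_s: 5.92
position: [0.5402, -0.0287, 0.1942]
ee_rot: [3.133, 0.127, -0.003]
contact_force: [0.3, -0.4, 0.1]
finger_gap: 0.0
```

```bash
python3 - <<'E'
from h import *
s,p,_=cur(); print(B(p),s['contact_force'],s['time_s'])
E
```

```text
[-46.1469  -3.6669 194.1821] [ 0.3031 -0.4231  0.1248] 5.925
```

Request:
jog_arm([
  {"gripper": 1,"travel": [0,0,5],"twist": [0,0,0]},
  {"gripper": 1,"travel": [0,0,4],"twist": [0,0,0]},
  {"gripper": 1,"travel": [0,0,2],"twist": [0,0,0]},
  {"gripper": 1,"travel": [0,0,0],"twist": [0,0,0]},
])

```text
time_s: 6.42
position: [0.5412, -0.0287, 0.1847]
ee_rot: [3.133, 0.128, 0.001]
contact_force: [-0.6, -0.5, 0.5]
finger_gap: -0.002
```

```bash
python3 - <<'E'
from h import *
s,p,_=cur(); print(B(p),s['contact_force'],s['time_s'])
cv2.imwrite("pics/g_s.png",cv2.resize(ctrl.capture("side")[80:280,150:400,::-1],None,fx=3,fy=3))
E
```

```text
[-46.0873  -4.651  184.7221] [-0.593  -0.5134  0.4616] 6.425
```

View pics/g_s.png

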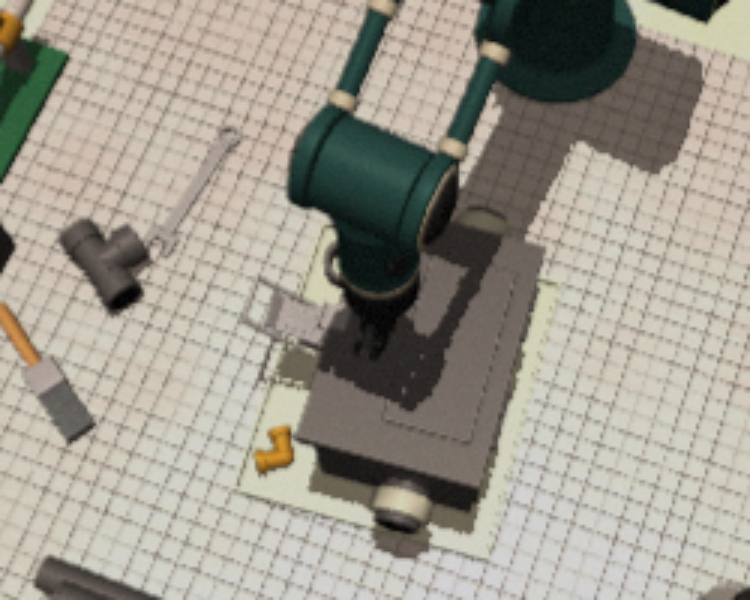

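Request:
jog_arm([
  {"gripper": 1,"travel": [0,0,2],"twist": [0,0,0]},
  {"gripper": 1,"travel": [0,0,2],"twist": [0,0,0]},
  {"gripper": 1,"travel": [0,0,0],"twist": [0,0,0]},
])

```text
time_s: 6.85
position: [0.5417, -0.0288, 0.1828]
ee_rot: [3.132, 0.128, 0.003]
contact_force: [-3.6, -0.1, 8.6]
finger_gap: -0.002
```

Request:
jog_arm([
  {"gripper": 1,"travel": [0,0,0],"twist": [0,0,0]},
  {"gripper": 1,"travel": [0,0,-40],"twist": [0,0,0]},
  {"gripper": 1,"travel": [0,0,-45],"twist": [0,0,0]},
  {"gripper": 1,"travel": [-1.2,46.5,0],"twist": [0,0,0]},
  {"gripper": 1,"travel": [-1.2,46.5,0],"twist": [0,0,0]},
  {"gripper": 1,"travel": [-1.2,46.5,0],"twist": [0,0,0]},
  {"gripper": 1,"travel": [-1.2,46.5,0],"twist": [0,0,0]},
  {"gripper": 1,"travel": [0,0,0],"twist": [0,0,0]},
])

```text
time_s: 7.85
position: [0.5514, -0.2169, 0.2667]
ee_rot: [3.132, 0.121, 0.001]
contact_force: [0.2, 0.4, 0.9]
finger_gap: 0.003
```

```bash
python3 - <<'E'
from h import *
import pickle
s,p,_=cur(); print(B(p),s['contact_force'],s['time_s'])
c=ctrl.get_calibration("wrist");pickle.dump(c,open("w2.pkl","wb"))
cv2.imwrite("pics/h_w.png",ctrl.capture("wrist")[:,:,::-1])
plan(W(140,0,150),toolR(0))
q=bar(1.73,2.7); print(proj("wrist",[W(q[0],-26,q[1]),W(q[0],26,q[1]),W(18.5,0,178)],c))
E
```

```text
[142.3403   1.9589 266.7065] [0.1568 0.386  0.906 ] 7.85
t 7.9 pos [ 0.5514 -0.2152  0.2666] F [-0.5337  0.2003 -0.8194] gap -0.002527529776323632
travel mm now-frame [  1.8487  -1.3008 116.6414] n 1.9443888073127356
travel in goal frame [  1.8638  -0.6125 116.6468]
twist [ 0.0057 -0.     -0.0106] n 0.06680837121256146
[[315.928  170.7253]
 [253.2139 171.4745]
 [283.3039  46.3646]]
```

View pics/h_w.png

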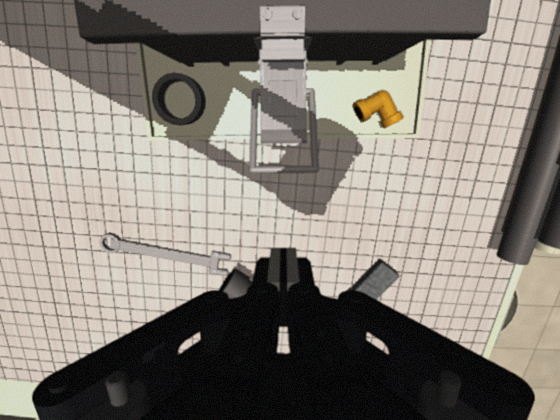

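Request:
jog_arm([
  {"gripper": 1,"travel": [1,-0.5,58],"twist": [0,0,0]},
  {"gripper": 1,"travel": [1,-0.5,58],"twist": [0,0,0]},
  {"gripper": 1,"travel": [0,-8,-1.5],"twist": [0,0,0]},
  {"gripper": 1,"travel": [0,-8,-1.5],"twist": [0,0,0]},
  {"gripper": 1,"travel": [0,-6,-7],"twist": [0,0,0]},
  {"gripper": 1,"travel": [0,-6,-7],"twist": [0,0,0]},
  {"gripper": 1,"travel": [0,-9.7,-6.5],"twist": [0,0,0]},
  {"gripper": 1,"travel": [0,-9.7,-6.5],"twist": [0,0,0]},
  {"gripper": 1,"travel": [0,-9.2,-3],"twist": [0,0,0]},
  {"gripper": 1,"travel": [0,-9.2,-3],"twist": [0,0,0]},
  {"gripper": 1,"travel": [0,0,0],"twist": [0,0,0]},
])

```text
time_s: 9.28
position: [0.5481, -0.147, 0.1865]
ee_rot: [3.133, 0.129, 0.001]
contact_force: [0.8, -0.0, 0.6]
finger_gap: -0.002
```

```bash
python3 - <<'E'
from h import *
s,p,_=cur(); print(B(p),s['contact_force'],s['time_s'])
a=ctrl.capture("wrist")[:,:,::-1]; cv2.imwrite("pics/i_w.png",a)
E
```

```text
[ 72.3905  -0.9957 186.5469] [ 0.7636 -0.0142  0.5767] 9.275
```

View pics/i_w.png

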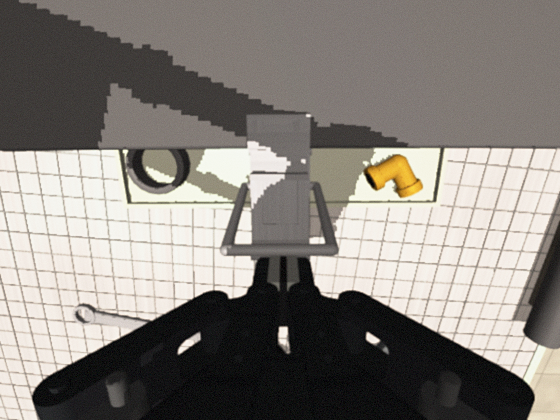

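Picture: the bar (222–337, 250) rides ahead of the fingertip and the loop is nearly upright. I'll continue.

Request:
jog_arm([
  {"gripper": 1,"travel": [0,-7.5,-0.5],"twist": [0,0,0]},
  {"gripper": 1,"travel": [0,-7.5,-0.5],"twist": [0,0,0]},
  {"gripper": 1,"travel": [0,-6.5,0],"twist": [0,0,0]},
  {"gripper": 1,"travel": [0,-6.5,0],"twist": [0,0,0]},
  {"gripper": 1,"travel": [0,0,0],"twist": [0,0,0]},
  {"gripper": 1,"travel": [0,0,0],"twist": [0,0,0]},
])

```text
time_s: 10.07
position: [0.546, -0.1199, 0.1874]
ee_rot: [3.133, 0.128, 0.001]
contact_force: [0.2, 0.2, 0.6]
finger_gap: 0.001
```

```bash
python3 - <<'E'
from h import *
s,p,_=cur(); print(B(p),s['contact_force'],s['time_s'])
a=ctrl.capture("wrist")[:,:,::-1]; cv2.imwrite("pics/j_w.png",a)
E
```

```text
[ 45.1599  -1.2919 187.4434] [0.1539 0.2048 0.557 ] 10.075
```

View pics/j_w.png

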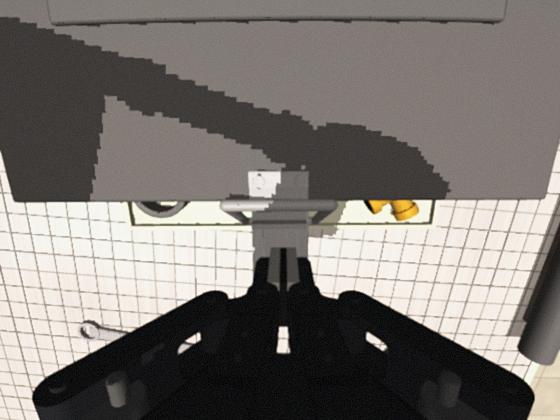

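Request:
jog_arm([
  {"gripper": 1,"travel": [0,-5,0],"twist": [0,0,0]},
  {"gripper": 1,"travel": [0,0,0],"twist": [0,0,0]},
  {"gripper": 1,"travel": [0,0,0],"twist": [0,0,0]},
])

```text
time_s: 10.5
position: [0.5455, -0.1149, 0.1874]
ee_rot: [3.133, 0.128, 0.001]
contact_force: [-0.2, -0.5, 0.6]
finger_gap: -0.003
```

```bash
python3 - <<'E'
from h import *
s,p,_=cur(); print(B(p),s['contact_force'],s['time_s'])
c=ctrl.get_calibration("wrist")
a=ctrl.capture("wrist")[:,:,::-1]; cv2.imwrite("pics/k_w.png",a)
for o in (-10,0,10,18.5,25,35): 
  z=124+np.sqrt(79**2-(44.7-o)**2); print(o,z,proj("wrist",[W(o,-26,z),W(o,26,z)],c).ravel())
E
```

```text
[ 40.1689  -1.2723 187.3875] [-0.2157 -0.4765  0.5532] 10.5
-10 180.99921052084844 [330.1399 169.0002 228.5591 169.8309]
0 189.13762353663202 [331.8881 191.9044 226.9254 192.7434]
10 194.97119133845788 [332.9463 214.8285 226.0901 215.6625]
18.5 198.52892056108152 [333.3773 233.8407 225.9137 234.6624]
25 200.50431360387466 [333.4455 247.8526 226.0719 248.6612]
35 202.40223211108213 [333.1505 268.1788 226.757  268.9623]
```

View pics/k_w.png

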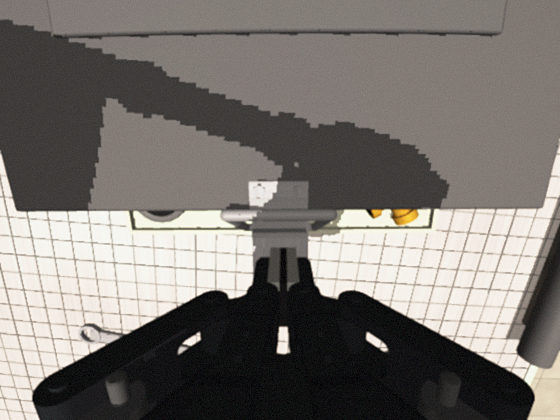

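```bash
python3 - <<'E'
from h import *
c=ctrl.get_calibration("wrist")
for o,z in [(18.5,174),(18.5,178),(26,181),(12,184),(5,184),(10,184)]: print(o,z,proj("wrist",[W(o,-26,z),W(o,26,z)],c).ravel())
print("lid edge",proj("wrist",[W(12,-142,183),W(12,142,183)],c).ravel())
a=cv2.imread("pics/k_w.png")[160:280,200:370]; cv2.imwrite("pics/k2.png",cv2.resize(a,None,fx=4.5,fy=4.5,interpolation=2))
a=ctrl.capture("side")[:,:,::-1][130:230,210:310];cv2.imwrite("pics/k3.png",cv2.resize(a,None,fx=6,fy=6,interpolation=2))
E
```

```text
18.5 174 [326.1775 217.0154 233.9353 217.7398]
18.5 178 [327.2082 219.4149 232.7829 220.1546]
26 181 [327.4811 234.1408 232.7185 234.872 ]
12 184 [329.3382 211.6053 230.1833 212.3881]
5 184 [329.8742 198.7436 229.3427 199.5478]
10 184 [329.4904 207.9666 229.9448 208.7555]
lid edge [542.5377 209.2367  18.247  213.3791]
```

View pics/k2.png

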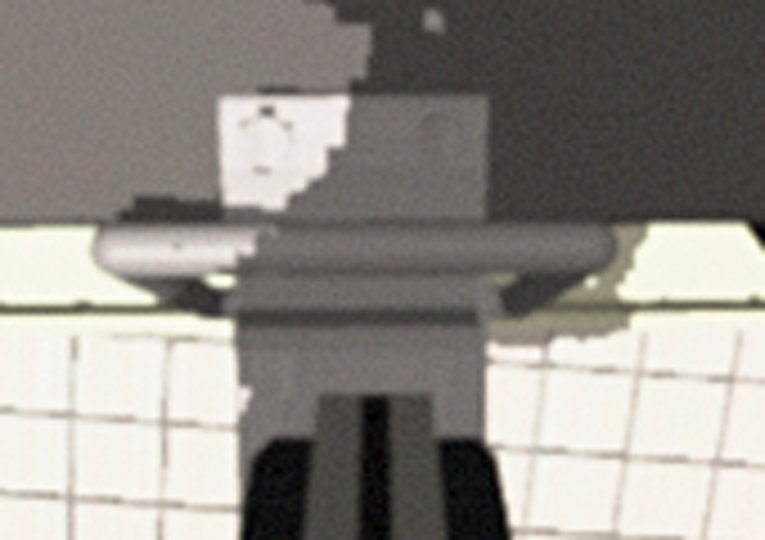

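View pics/k3.png

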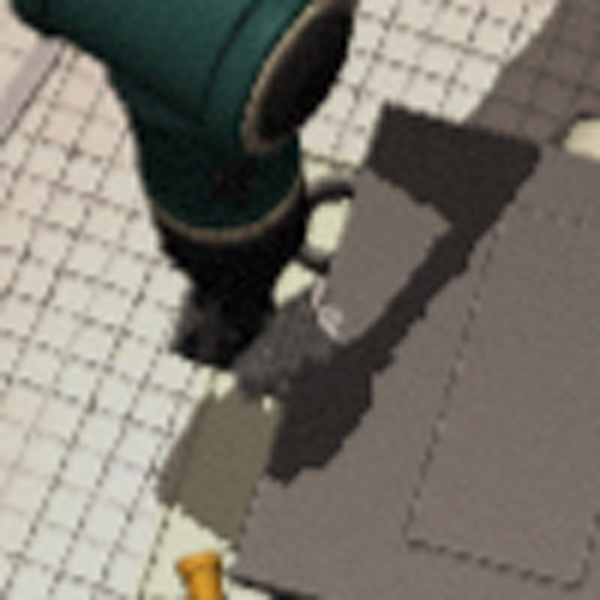

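```bash
cat > rows.py <<'E'
from h import *
def tcp(a,t,r=40,pen=0):
    d=np.pi/2-a-t; return np.array([20,120])+r*u(a)+(12+11*abs(np.sin(d))-pen)*np.array([np.cos(a),np.sin(a)])
def rows(wps):
    # wps: list (out,z,t); prints travel y,z per row in frame before turn, twist x
    o=wps[0]
    for w in wps[1:]:
        t=o[2]; d=np.array([w[0]-o[0],w[1]-o[1]])
        # tool y dir in (out,z): cos t*out - sin t*z ; tool z: -sin t out - cos t z
        ty=d[0]*np.cos(t)-d[1]*np.sin(t); tz=-d[0]*np.sin(t)-d[1]*np.cos(t)
        print("%.1f %.1f %.3f"%(ty,tz,w[2]-t), "->",np.round(w,2)); o=w
if __name__=="__main__":
    s,p,R0=cur(); b=B(p); print(b,s['contact_force'])
    tt=lambda a: np.interp(a,[0,.2,.5,1,1.4,1.75],[1.1,1.0,.85,.45,.15,0])
    A=[1.75,1.65,1.55,1.45,1.35,1.25,1.15,1.05,.95,.85,.75,.65,.55,.45,.35,.25,.15,.05,-.02]
    rows([(b[0],b[2],0),(57.5,190,0)]+[(*tcp(a,tt(a)),tt(a)) for a in A])
E
python3 rows.py
```

```text
[ 40.1851  -1.2704 187.3435] [ 0.0751 -1.1519  0.3689]
17.3 -2.7 0.000 -> [ 57.5 190.    0. ]
-0.6 49.1 0.000 -> [ 56.87 140.87   0.  ]
1.9 4.4 0.043 -> [ 58.82 136.46   0.04]
1.6 4.5 0.043 -> [ 60.26 131.88   0.09]
1.3 4.6 0.043 -> [ 61.16 127.18   0.13]
1.1 3.8 0.059 -> [ 61.74 123.31   0.19]
0.9 3.8 0.075 -> [ 61.95 119.38   0.26]
0.9 3.8 0.075 -> [ 61.79 115.45   0.34]
0.8 3.9 0.075 -> [ 61.26 111.54   0.41]
0.7 3.9 0.078 -> [ 60.35 107.66   0.49]
0.7 4.0 0.080 -> [ 59.06 103.86   0.57]
0.6 4.0 0.080 -> [ 57.41 100.19   0.65]
0.5 4.0 0.080 -> [55.42 96.68  0.73]
0.5 4.0 0.080 -> [53.1  93.37  0.81]
0.5 3.9 0.065 -> [50.61 90.37  0.88]
0.4 3.8 0.050 -> [48.   87.64  0.92]
0.3 3.8 0.050 -> [45.14 85.13  0.98]
0.1 3.8 0.050 -> [42.04 82.88  1.02]
-0.0 3.9 0.050 -> [38.72 80.89  1.08]
-0.0 2.6 0.025 -> [36.38 79.66  1.1 ]
```

Request:
jog_arm([
  {"gripper": 1,"travel": [0,8.5,-1.5],"twist": [0,0,0]},
  {"gripper": 1,"travel": [0,8.5,-1.5],"twist": [0,0,0]},
  {"gripper": 1,"travel": [0,0,20],"twist": [0,0,0]},
  {"gripper": 1,"travel": [0,0,20],"twist": [0,0,0]},
  {"gripper": 1,"travel": [0,0,0],"twist": [0,0,0]},
])

```text
time_s: 11.22
position: [0.5443, -0.1312, 0.1466]
ee_rot: [3.135, 0.128, -0.009]
contact_force: [-0.2, -0.3, 0.7]
finger_gap: 0.001
```

```bash
python3 - <<'E'
from h import *
s,p,_=cur(); print(B(p),s['contact_force'],s['time_s'])
a=ctrl.capture("wrist")[:,:,::-1]; cv2.imwrite("pics/l_w.png",cv2.resize(a[170:330,180:390],None,fx=3.6,fy=3.6,interpolation=2))
E
```

```text
[ 56.3313   1.4649 146.625 ] [-0.2284 -0.2827  0.7056] 11.225
```

View pics/l_w.png

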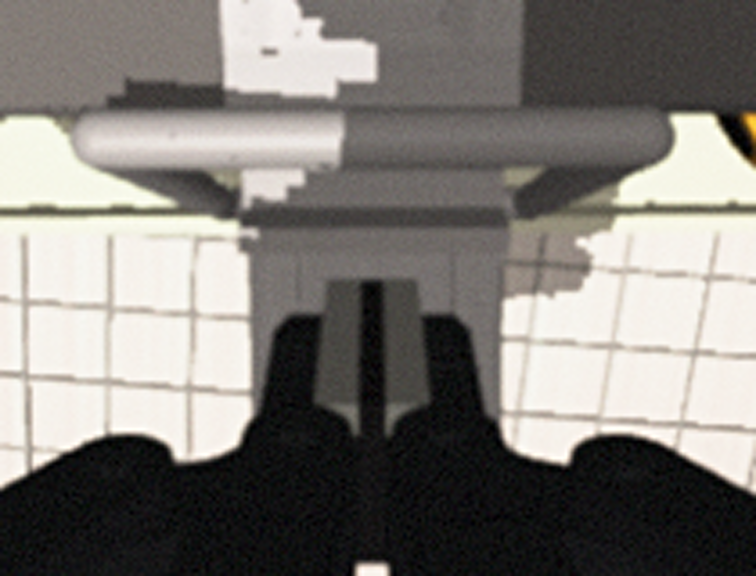

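The loop's bar lies over the keeper trough (crop row 137) and the fingers are centred over the lever plate. Next I press along the lever's arc.

Request:
jog_arm([
  {"gripper": 1,"travel": [0,0.5,5.5],"twist": [0,0,0]},
  {"gripper": 1,"travel": [0,1.9,4.4],"twist": [0.043,0,0]},
  {"gripper": 1,"travel": [0,1.6,4.5],"twist": [0.043,0,0]},
  {"gripper": 1,"travel": [0,1.3,4.6],"twist": [0.043,0,0]},
  {"gripper": 1,"travel": [0,1.1,3.8],"twist": [0.059,0,0]},
  {"gripper": 1,"travel": [0,0,0],"twist": [0,0,0]},
])

```text
time_s: 12.02
position: [0.5479, -0.1384, 0.1277]
ee_rot: [-2.958, -0.118, 0.009]
contact_force: [-0.2, -0.5, -0.0]
finger_gap: -0.0
```

```bash
python3 - <<'E'
from h import *
s,p,_=cur(); print(B(p),s['contact_force'],s['time_s'])
plan(W(61.7,0,123.3),toolR(.19))
a=ctrl.capture("wrist")[:,:,::-1]; cv2.imwrite("pics/m_w.png",cv2.resize(a[130:330,180:390],None,fx=2.8,fy=2.8,interpolation=2))
E
```

```text
[ 63.8095  -1.5606 127.6568] [-0.2444 -0.5128 -0.0476] 12.025
t 12.025 pos [ 0.5479 -0.1384  0.1277] F [-0.2444 -0.5128 -0.0476] gap -1.7364967015590607e-05
travel mm now-frame [-1.5858 -1.2759  4.661 ] n 0.08476674298833824
travel in goal frame [-1.5606 -1.2487  4.6768]
twist [ 0.0089 -0.0029 -0.0091] n 0.07256048863854465
```

View pics/m_w.png

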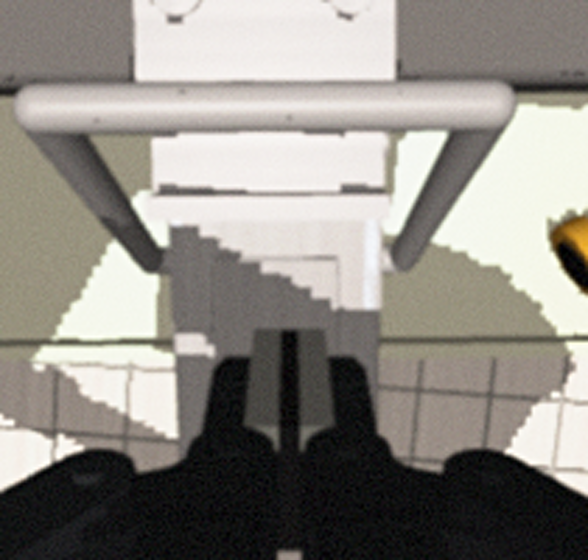

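```bash
cat > r2.py <<'E'
from rows import *
import sys
s,p,R0=cur(); b=B(p); z=boxR().T@R0[:,2]; t0=np.arctan2(z[0],-z[2]); print(b,t0,s['contact_force'])
tt=lambda a: np.interp(a,[0,.2,.5,1,1.4,1.75],[1.1,1.0,.85,.45,.15,0])
A=eval(sys.argv[1]); pen=float(sys.argv[2])
rows([(b[0],b[2],t0)]+[(*tcp(a,tt(a),pen=pen),tt(a)) for a in A])
E
python3 r2.py "[1.4,1.3,1.2,1.1,1.0,.9,.8,.7,.6]" 1
```

```text
[ 63.4799  -1.5058 127.702 ] 0.18048703822654194 [-0.0874 -0.2859  0.27  ]
-1.5 3.8 -0.030 -> [ 61.33 124.27   0.15]
0.9 3.8 0.075 -> [ 61.62 120.38   0.22]
0.8 3.8 0.075 -> [ 61.55 116.48   0.3 ]
0.7 3.8 0.075 -> [ 61.12 112.6    0.37]
0.7 3.9 0.075 -> [ 60.32 108.76   0.45]
0.6 3.9 0.080 -> [ 59.13 104.96   0.53]
0.5 4.0 0.080 -> [ 57.59 101.29   0.61]
0.5 4.0 0.080 -> [55.69 97.77  0.69]
0.4 4.0 0.080 -> [53.48 94.44  0.77]
```

Request:
jog_arm([
  {"gripper": 1,"travel": [-1,-1.5,3.8],"twist": [0,0,0]},
  {"gripper": 1,"travel": [0,0.9,3.9],"twist": [0.06,0,0]},
  {"gripper": 1,"travel": [0,0.8,3.9],"twist": [0.065,0,0]},
  {"gripper": 1,"travel": [0,0.7,3.9],"twist": [0.075,0,0]},
  {"gripper": 1,"travel": [0,0.7,4],"twist": [0.075,0,0]},
  {"gripper": 1,"travel": [0,0.6,4],"twist": [0.08,0,0]},
  {"gripper": 1,"travel": [0,0.5,4],"twist": [0.08,0,0]},
])

```text
time_s: 12.95
position: [0.5468, -0.1312, 0.102]
ee_rot: [-2.522, -0.105, 0.03]
contact_force: [-1.4, -2.4, 6.3]
finger_gap: 0.002
```

```bash
python3 r2.py "[.8,.7,.6,.5,.4,.3,.2,.1,0]" 1; python3 - <<'E'
from h import *
a=ctrl.capture("wrist")[:,:,::-1]; cv2.imwrite("pics/n_w.png",cv2.resize(a[50:330,140:420],None,fx=2.1,fy=2.1,interpolation=2))
a=ctrl.capture("side")[:,:,::-1][130:230,210:310];cv2.imwrite("pics/n3.png",cv2.resize(a,None,fx=6,fy=6,interpolation=2))
E
```

```text
[ 56.4931  -1.1129 101.9876] 0.6178036983367762 [-1.4379 -2.4488  6.2641]
1.3 -0.1 -0.008 -> [ 57.59 101.29   0.61]
0.5 4.0 0.080 -> [55.69 97.77  0.69]
0.4 4.0 0.080 -> [53.48 94.44  0.77]
0.3 4.0 0.080 -> [50.94 91.33  0.85]
0.4 3.7 0.050 -> [48.42 88.59  0.9 ]
0.3 3.7 0.050 -> [45.64 86.06  0.95]
0.1 3.8 0.050 -> [42.63 83.77  1.  ]
-0.0 3.8 0.050 -> [39.41 81.75  1.05]
-0.2 3.8 0.050 -> [35.99 80.    1.1 ]
```

View pics/n_w.png

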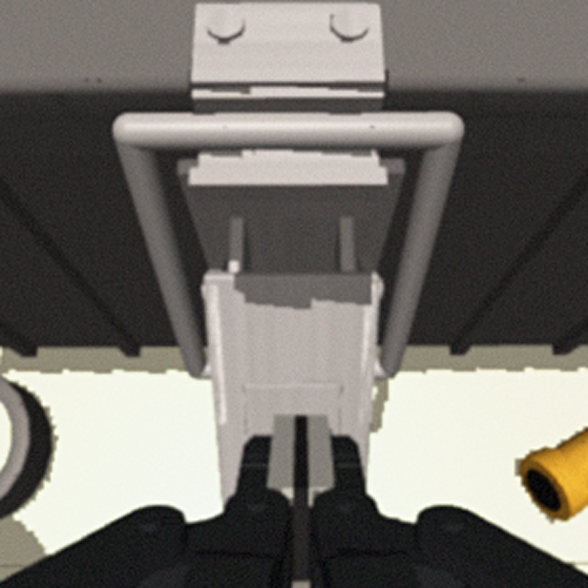

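View pics/n3.png

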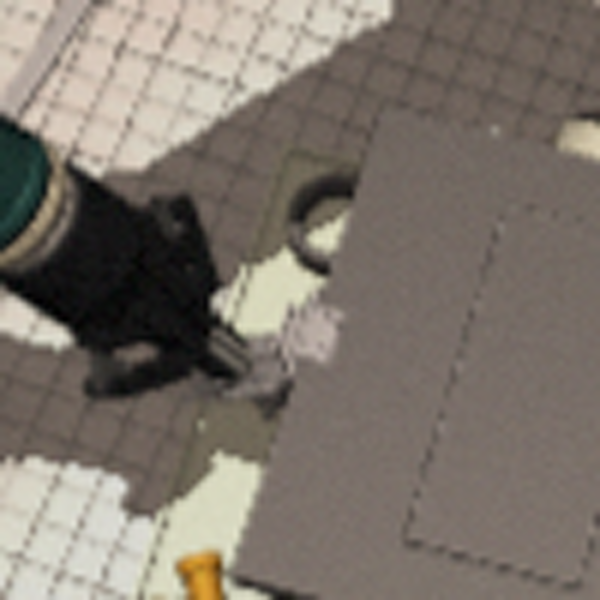

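```bash
python3 - <<'E'
from h import *
c=ctrl.get_calibration("wrist")
f=lambda o,z,y:(proj("wrist",[W(o,-y,z),W(o,y,z)],c)-[140,50])*2.1
for o,z,y in [(12,182,15),(18.5,174,29),(18.5,177,29),(22,176,29),(25,178,15),(28,178,15),(31,176,29),(32,170,29)]: print(o,z,f(o,z,y).ravel())
E
```

```text
12 182 [389.0512  82.9318 195.6639  84.4388]
18.5 174 [469.6854 148.7481 116.3526 151.6192]
18.5 177 [474.5687 137.6126 111.082  140.5468]
22 176 [475.1614 160.0091 110.8771 162.9912]
25 178 [390.3831 169.5923 195.8502 171.1935]
28 178 [391.5214 186.5521 194.9491 188.1873]
31 176 [481.1462 209.989  105.5837 213.1601]
32 170 [471.5436 233.7911 115.9852 236.8353]
```

Predicted lid edge (row 83) and lip (170–187) match the picture, and the bar at row 128 lies between them, so it is in the trough. I'll keep pressing.

Request:
jog_arm([
  {"gripper": 1,"travel": [0,1.3,1],"twist": [0.03,0,0]},
  {"gripper": 1,"travel": [0,0.5,4],"twist": [0.045,0,0]},
  {"gripper": 1,"travel": [0,0.4,4],"twist": [0.075,0,0]},
  {"gripper": 1,"travel": [0,0.3,4],"twist": [0.08,0,0]},
  {"gripper": 1,"travel": [0,0.4,3.8],"twist": [0.05,0,0]},
  {"gripper": 1,"travel": [0,0.3,3.8],"twist": [0.05,0,0]},
])

```text
time_s: 13.8
position: [0.5454, -0.1195, 0.0843]
ee_rot: [-2.192, -0.091, 0.044]
contact_force: [0.2, -1.9, 4.4]
finger_gap: 0.0
```

```bash
python3 r2.py "[.4,.3,.2,.1,0,-.05]" 1
```

```text
[44.7407 -0.7115 84.2829] 0.94779220574205 [ 0.2348 -1.8644  4.3785]
-1.3 -5.5 -0.048 -> [48.42 88.59  0.9 ]
0.3 3.7 0.050 -> [45.64 86.06  0.95]
0.1 3.8 0.050 -> [42.63 83.77  1.  ]
-0.0 3.8 0.050 -> [39.41 81.75  1.05]
-0.2 3.8 0.050 -> [35.99 80.    1.1 ]
-0.0 1.7 0.000 -> [34.45 79.23  1.1 ]
```

Request:
jog_arm([
  {"gripper": 1,"travel": [0,-0.4,3.8],"twist": [0.05,0,0]},
  {"gripper": 1,"travel": [0,-0.4,3.8],"twist": [0.05,0,0]},
  {"gripper": 1,"travel": [0,-0.4,3],"twist": [0.05,0,0]},
  {"gripper": 1,"travel": [0,-0.4,1],"twist": [0,0,0]},
  {"gripper": 1,"travel": [0,0,0],"twist": [0,0,0]},
])

```text
time_s: 14.42
position: [0.544, -0.1097, 0.0777]
ee_rot: [-2.044, -0.083, 0.051]
contact_force: [0.9, -4.6, -0.2]
finger_gap: -0.0
```

```bash
python3 r2.py "[0,-.05]" 1
```

```text
[34.9017 -0.169  77.7288] 1.096335138978969 [ 0.9197 -4.646  -0.1852]
-1.5 -2.0 0.004 -> [35.99 80.    1.1 ]
-0.0 1.7 0.000 -> [34.45 79.23  1.1 ]
```

Contact at 4.6 N. I'll press a few more millimetres to find the hard stop.

Request:
jog_arm([
  {"gripper": 1,"travel": [0,-0.7,1.8],"twist": [0,0,0]},
  {"gripper": 1,"travel": [0,-0.7,1.8],"twist": [0,0,0]},
  {"gripper": 1,"travel": [0,0,0],"twist": [0,0,0]},
])

```text
time_s: 14.8
position: [0.5441, -0.1093, 0.0777]
ee_rot: [-2.05, -0.084, 0.048]
contact_force: [-1.9, -19.4, 2.5]
finger_gap: -0.002
```

```bash
python3 r2.py "[0,-.05]" 1
```

```text
[34.4852 -0.3592 77.6924] 1.0901115054813866 [ -1.8648 -19.3525   2.4791]
-1.4 -2.4 0.010 -> [35.99 80.    1.1 ]
-0.0 1.7 0.000 -> [34.45 79.23  1.1 ]
```

Request:
jog_arm([
  {"gripper": 1,"travel": [0,0,-10],"twist": [0,0,0]},
  {"gripper": 1,"travel": [0,0,-40],"twist": [0,0,0]},
  {"gripper": 1,"travel": [0,0,-50],"twist": [0,0,0]},
  {"gripper": 1,"travel": [0,-20,-50],"twist": [0,0,0]},
  {"gripper": 1,"travel": [0,-40,-20],"twist": [-0.1,0,0]},
  {"gripper": 1,"travel": [0,-40,0],"twist": [-0.15,0,0]},
  {"gripper": 1,"travel": [0,0,0],"twist": [0,0,0]},
  {"gripper": 1,"travel": [0,0,0],"twist": [0,0,0]},
])

```text
time_s: 15.8
position: [0.5515, -0.2061, 0.2426]
ee_rot: [-2.292, -0.095, 0.044]
contact_force: [0.1, -0.4, -0.2]
finger_gap: 0.003
```

```bash
python3 - <<'E'
from h import *
s,p,_=cur(); print(B(p),s['contact_force'],s['time_s'])
c=ctrl.get_calibration("wrist")
a=ctrl.capture("wrist")[:,:,::-1]; cv2.imwrite("pics/q_w.png",a)
P=lambda *k:proj("wrist",[W(*x) for x in k],c).round(1).tolist()
print("lid edge top th=0 / .02",P((12,-15,181),(12,15,181),(12,-15,185),(12,15,185)))
print("bar",P((18.5,-29,174),(18.5,29,174)),"lip",P((28,-15,178),(28,15,178)))
for a0 in (0,.1,.2):
  o=np.array([20,120])+62*u(a0)+28*np.array([np.cos(a0),np.sin(a0)]); o2=np.array([20,120])+62*u(a0)+12*np.array([np.cos(a0),np.sin(a0)])
  print(a0,"lip end",P((o[0],-20,o[1]),(o[0],20,o[1])),"base",P((o2[0],-20,o2[1]),(o2[0],20,o2[1])))
E
```

```text
[131.5725   0.9265 242.5677] [ 0.1293 -0.3572 -0.2447] 15.8
lid edge top th=0 / .02 [[298.9, 165.1], [266.8, 165.3], [299.1, 162.3], [266.6, 162.5]]
bar [[313.6, 175.2], [252.2, 175.5]] lip [[299.4, 180.8], [266.6, 181.0]]
0 lip end [[299.3, 252.5], [266.8, 252.7]] base [[298.9, 240.6], [267.1, 240.8]]
0.1 lip end [[299.6, 256.1], [266.6, 256.3]] base [[299.1, 244.6], [266.9, 244.8]]
0.2 lip end [[300.0, 259.4], [266.3, 259.7]] base [[299.4, 248.3], [266.7, 248.5]]
```

View pics/q_w.png

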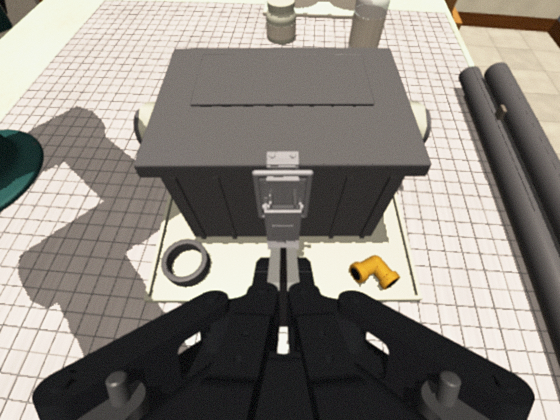

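```bash
python3 - <<'E'
import cv2
a=cv2.imread("pics/q_w.png")[145:265,225:345]; cv2.imwrite("pics/q2.png",cv2.resize(a,None,fx=5,fy=5,interpolation=2))
E
```

```text
(no output)
```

View pics/q2.png

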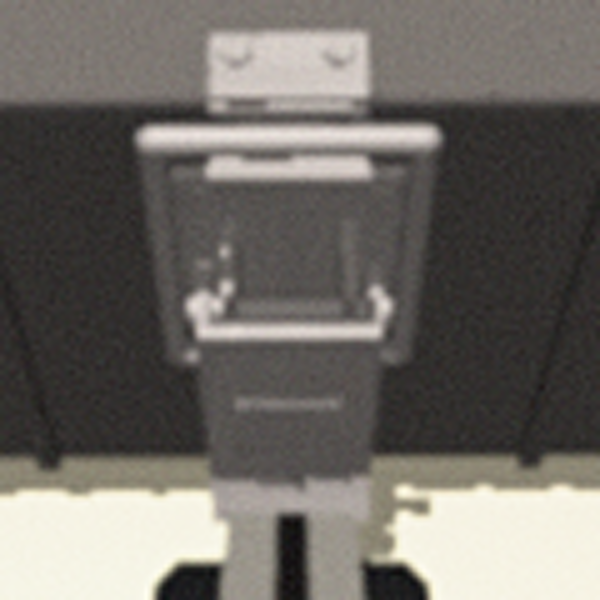

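```bash
python3 - <<'E'
from bench import ctrl
print(ctrl.hand_in()); s=ctrl.get_state(); print(s['time_s'],s['contact_force'])
E
```

```text
the job is handed in; nothing more can be done
None
the job is handed in; nothing more can be done
```

I shut the lid, flipped the wire loop over the keeper and pressed the lever down to its stop, which took 19 N at the end. Then I backed the arm clear and handed the job in at about 16 s. The hand-in gives no verdict.

**Last wrist picture, before hand-in:**
- **Lid:** the front edge is at row 165.4, against 165.2 predicted for fully tight and 162.4 for about 0.02 rad open.
- **Lever:** the lip's base is at row 240, against 240.7 predicted for flat down.
- **Loose parts:** the nut and elbow look undisturbed. I kept the arm clear of the other parts, but did not measure any of them.
- **Contact:** the force reading is about 0 N, so the robot touches nothing.

**One small disagreement:** the loop's bar is in the keeper's trough but about 2.7 px (roughly 3 mm) off its predicted seat, probably resting against the lid's edge. By the trough's dimensions it can be at most about 3.5 mm off, inside the 5 mm limit. I did not check this from a second view.

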